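Take a shoe last's size on the length gauge and hang it up

TASK

Take the size of the wooden shoe last standing on the length gauge: slide the toe stop along the bed, pushing gently, until the last is home against the heel plate and the stop touches its toe, and leave the stop there as the reading. Then hang the last by the hole through its cone on the peg of the rack, pushed well on towards the rail, and let go; leave everything else on the bench where it is.

Things in the scene. Friction and masses are not known exactly. Their poses are not given: they have to be found in the camera images.
- gauge: Length gauge, fixed to the bench: aluminium bed 360 x 90 x 10 mm thick. Origin under the middle of the bed, z up; its x axis runs along the bed from the heel plate to the toe stop. Yaw varies. Tall steel heel plate at one end, sliding stop at the other.
- heel: The gauge's fixed heel plate: upright steel plate 10 mm thick, 90 mm wide, rising to 122 mm above the bench, 5 mm higher than the top of a last on the bed, so that close behind the last's cone there is no room for a finger. Its axes are the gauge's; it may be pressed with less than 25 N.
- heel_face (a point): Point on the heel plate's inner face (the face towards the stop), on the bed's centre line, 15 mm above the bed's top; axes as the gauge's.
- stop (a joint): Travel of the toe stop in m: 0 farthest from the heel plate, growing as it slides towards the heel plate (along the gauge's -x), up to 0.12. It drags with about 3 N and stays where it is left.
- stop_face (a point): Point on the stop's flat face that meets the toe, on the centre line, 15 mm above the bed's top; axes as the gauge's. The face is 70 mm wide and reaches 45 mm above the bench.
- stop_grip (a point): Middle of the top of the stop's black grip block, 92 mm above the bench. The block is 26 mm along the slide direction, 42 mm across, 42 mm high (50 to 92 mm above the bench); its middle lies 22 mm behind the stop's face. It may be gripped either way from above.
- last: Plain wooden child's shoe last, 180 x 56 mm, about 0.4 kg, standing on its sole on the gauge, short of the heel plate, toe to the stop. Origin on its sole midway between heel and toe; x to the toe, z up. Heel 52 mm high, forefoot 34. Above the heel rises its cone, a block 54 mm long (x -80 to -26 mm), 30 mm wide (y +-15 mm), top 108 mm above the sole. Heel weighted: centre of mass about x -45 mm, z 30 mm.
- last_hole (a point): Centre of the round hole, 23 mm across, that runs through the cone from side to side (along the last's y), 53 mm behind the last's origin, 93 mm above its sole, midway along the cone. Its axes are the last's. Hung on the peg, the last swings for a second or two, then rests nearly level.
- last_heel (a point): Rearmost point of the last's heel, 90 mm behind its origin, 15 mm above its sole; axes as the last's.
- last_toe (a point): Foremost point of the last's toe, 90 mm ahead of its origin, 15 mm above its sole; axes as the last's. The toe is 26 mm high.
- rack: Peg rack, fixed to the bench: dark wood rail 260 mm long, 45 mm deep, from 215 to 265 mm above the bench, on two thin posts that stand 23 mm back from the rail's front. Origin on the bench below the middle of the rail's front face; its x axis points from the front face into the rail (away from the robot), z up. Yaw varies.
- peg (a point): The rack's one peg: level steel rod 10 mm across, standing out 46 mm from the middle of the rail's front face towards the robot, 230 mm above the bench. This point lies on its axis 20 mm out from the face; axes as the rack's. Well on means the hole's middle within 26 mm of the face: the cone's side is then too near the rail for a finger between.
- mat: Black rubber mat 150 x 220 x 3 mm thick lying fixed on the bench in front of the rack, always empty: a place to put the last down and change grip. Origin under its middle.
- jar: Bystander: paint jar 52 mm across, 65 mm high. Origin under its middle.
- cup: Bystander: clear plastic cup 80 mm across, 100 mm high. Origin under its middle.
- brush: Bystander: brush lying on the bench. Origin under its middle.
- tape: Bystander: roll of tape 84 mm across, 24 mm high. Origin under its middle.
- bottle: Bystander: bottle 54 mm across, 150 mm high. Origin under its middle.
- can: Bystander: can 66 mm across, 100 mm high. Origin under its middle.
Not all that is in view belongs to the job. Leave any orange look-alike of the last alone.

How it is judged:
On the way:
1. the last stands on the bed, its heel against the heel plate and the stop against its toe (each within 3 mm) (x of stop_face in the frame of heel_face between 0.1775 and 0.1825 m and x of last_heel in the frame of heel_face between -0.003 and 0.003 m and x of last_toe in the frame of stop_face between -0.003 and 0.003 m and z of last_heel in the frame of heel_face between -0.004 and 0.004 m and angle between last's own z axis and vertical below 0.08 rad), for 0.2 s.
At the end, for the whole second after the job is handed in: The stop still reads the last's length: its face is 177.5 to 182.5 mm from the heel plate's face. The last hangs at rest on the peg through its cone hole, the middle of the hole within 26 mm of the rail's face, and the robot has let go (x of stop_face in the frame of heel_face between 0.1775 and 0.1825 m and x of last_hole in the frame of peg between -0.006 and 0.006 m and y of last_hole in the frame of peg between -0.009 and 0.009 m and z of last_hole in the frame of peg between -0.012 and 0 m and angle between the y axis of last and the x axis of rack, either way round below 0.35 rad and angle between last's own z axis and vertical below 0.7 rad and linear speed of last below 0.03 m/s and angular speed of last below 0.4 rad/s and velocity of joint stop below 0.005 m/s); the robot touches nothing.
It fails at once if the last is pressed against the heel plate with more than 25 N (contact force between last and heel above 25 N).
It fails at once if a bystander is shifted by more than 30 mm (distance of any of jar, cup, brush, tape, bottle, can from where it was at the start of the episode above 0.03 m).
It also fails if it takes over 72 s, if anything falls off the work surface, if the arm or the gripper's body presses on something with over 40 N, if the wrist force passes 120 N, or if a joint passes its speed limit or range.

ROBOT

A 7-joint arm with a two-finger parallel gripper is mounted at the origin on the work surface. World frame = base frame: x ahead of the robot, y to its left, z up, the work surface at z = 0. Lengths are in m, angles in rad, forces in N, time in s.
With the tool pointing down it reaches from about 0.4 to 0.85 m from the base axis. Payload 4.5 kg.
Tool frame: the origin (TCP) lies midway between the tips of the shut fingers; the grasp point (between the pads) lies 19 mm behind it; x points along the fingers, y is the direction in which the jaws open and shut, and the axes are right-handed (so a half turn about x gives the same grasp; the last joint's range is limited). The gripper opens to 88 mm and grips with 3 to 60 N. Pads are 18 mm wide; open, the fingers measure 123 mm over their backs; the gripper's body (75 mm by 187 mm) begins 45 mm behind the grasp point.
Start: joints at [1.271, 0.689, -0.195, 1.565, 0.157, 0.902, -0.215], TCP at [0.205, -0.591, 0.239] pointing down, gripper open.
Joint ranges: [-3.01, 3.01], [-0.46, 2.08], [-1.47, 1.51], [0.13, 2.56], [-1, 4.14], [0.04, 2.09], [-2.66, 2.66]. Speed limits (rad/s): [2.57, 2.57, 3.14, 3.14, 3.14, 3.14, 3.14].

INTERFACE

Orientations are given as a unit quaternion [x, y, z, w].
In Python, from station import robot gives the robot as it stands.
- The arm moves only by the tool send_rows, never from a script. Its argument "motion" is text: rows parted by semicolons, each of 7 numbers parted by spaces: the closure, from 0 (fully open) to 1 (shut), then the shift along the world's x, y, z in cm, then the turn, a rotation vector about the world's x, y, z in degrees. A call has 1 to 8 rows; each row is the pose to reach, as a shift and turn from the pose commanded when the call began; what a row does not reach only later rows make up. A row lasts 1/10 s, in which the tool goes at most 50 mm and 8.59 degrees, less where a joint would pass 70% of its speed; a pose out of reach is approached as far as the arm can. A call with a gripper value outside its range is refused whole. The fingers move at their own pace and stop on an object; the grip force is fixed at half the most. Time passes only in rows, so rows that repeat a pose let the fingers close. It gives the time, the measured TCP pose, the force and the opening at its end, in the units of the state.
- robot.get_obs(): the state, without advancing time (a new reading comes with each control period).
- robot.get_image(name): name is "side" or "top"; returns a dict with "pixels" (400x640x3 uint8, blue, green, red), "z_map" (400x640 float32, m along the optical axis (not along the pixel's ray), 0 where there is no reading), "mtx" (3x3 intrinsics, pixels), "extrinsics" (4x4, takes a point from camera to world coordinates). Camera axes: x right, y up, looking along -z (the intrinsics and any distortion apply to the point x, -y, -z); pixel columns grow to the right and rows downward; lengths in m; the calibration is good to about 2 mm. A picture is of the moment at which its call begins.
- robot.job_done(): hands the job in, once; it reports no verdict.
The state is a dict: "time_s": time; "joints": joint angles; "joint_vel": joint speeds; "joint_efforts": joint torques, N m; "position": TCP position; "ee_rot": TCP orientation; "contact_force": force on the tool from outside, world axes, zero at the start; "torque": the same for the moment, N m; "grip_width": opening from 0.0 (shut) to 1.0 (fully open).
Only numpy, scipy, OpenCV 4.12 (cv2) and the standard library are available. Lean on these libraries where they do the work, as an engineer would, in place of code of your own. Each camera call takes 0.05 s, during which the arm holds its last target. There are 200 camera calls.

## Working session

There is one attempt and no reset: what is moved stays moved. The work goes in short steps, Python scripts to look and compute and a tool call to move; the robot and the scene stay as the last step left them, time stands still between calls to the robot, and variables do not carry over. Pictures are saved under pics/ and viewed, about 8 in all and at most 12, crops included, and the job is handed in when it is done.

Besides the shell and the picture viewer there is one more tool, called after ">>>" as name(argument=value, ...) on one line, values as JSON. send_rows: Moves the arm, as the interface text tells. Its arguments: {"type":"object","properties":{"motion":{"type":"string"}},"required":["motion"]}

```bash
mkdir -p pics; cat > h.py <<'E'
import numpy as np,cv2
from station import robot
def grab(n):
    d=robot.get_image(n); np.savez('/tmp/%s.npz'%n,**d); return d
def pts(d):
    K=d['mtx'];z=d['z_map'];v,u=np.mgrid[0:z.shape[0],0:z.shape[1]]
    c=np.stack([(u-K[0,2])/K[0,0]*z,-(v-K[1,2])/K[1,1]*z,-z,np.ones_like(z)],-1)
    return (c@d['extrinsics'].T)[...,:3]
E
python3 - <<'E'
from h import *
print(robot.get_obs())
for n in('top','side'):
    d=grab(n); cv2.imwrite(f'pics/{n}0.png',d['pixels']); print(d['mtx'],d['extrinsics'],d.keys())
E
```

```text
{'time_s': 0.0, 'joints': array([ 1.27080142,  0.68998993, -0.19448506,  1.56636255,  0.15730262,
        0.90253449, -0.21510212]), 'joint_vel': array([-1.17937987e-03,  7.52248784e-05,  4.82742279e-04,  7.02393179e-04,
       -4.66622683e-04, -1.58019007e-03, -7.08377899e-04]), 'joint_efforts': array([ 1.66017999e-04, -5.27568305e+01, -1.26660537e+00, -1.53429508e+01,
       -5.25419740e-02,  6.42418177e-03,  1.45852537e-04]), 'position': array([ 0.20448847, -0.58990647,  0.23790068]), 'ee_rot': array([-0.69710885, -0.11814108,  0.69744596, -0.11683775]), 'contact_force': array([-0.17907178,  0.27721084,  0.17579169]), 'torque': array([ 0.00226248, -0.00293923,  0.06635331]), 'grip_width': 1.0030680214712357}
[[517.05633599   0.         313.81440492]
 [  0.         517.05633599 200.87696888]
 [  0.           0.           1.        ]] [[ 0.02503041  0.98757396 -0.15514878  0.23634449]
 [-0.99968446  0.02439928 -0.00597119 -0.03505803]
 [-0.00211147  0.15524929  0.98787307  1.82468502]
 [ 0.          0.          0.          1.        ]] dict_keys(['pixels', 'z_map', 'mtx', 'extrinsics'])
[[371.82246718   0.         316.83734557]
 [  0.         371.82246718 189.50785812]
 [  0.           0.           1.        ]] [[-0.97513953  0.16561498 -0.14722287  0.30723964]
 [-0.22157771 -0.73623371  0.63942415  0.70612344]
 [-0.00249222  0.65614907  0.75462719  1.03157475]
 [ 0.          0.          0.          1.        ]] dict_keys(['pixels', 'z_map', 'mtx', 'extrinsics'])
```

View pics/top0.png

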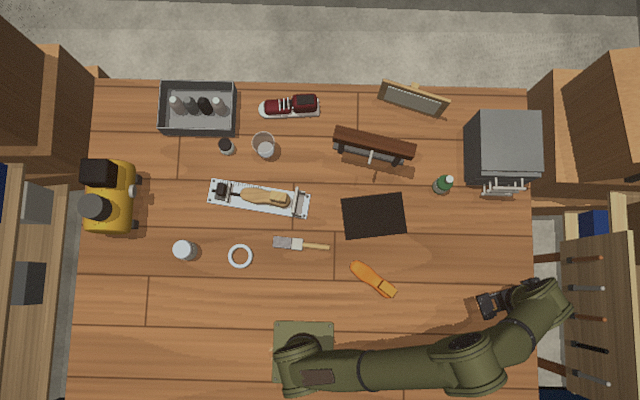

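View pics/side0.png

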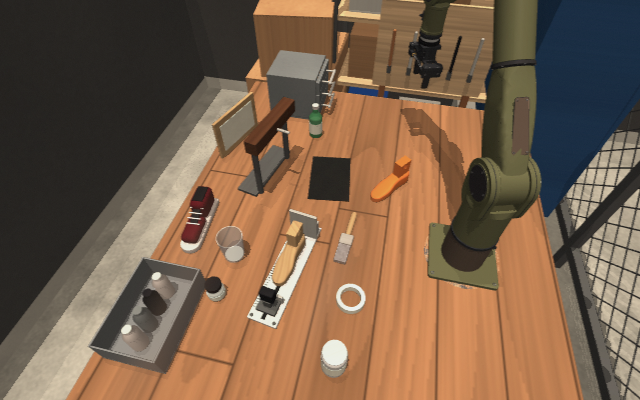

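The views show the wooden last on the gauge at top (265,197) and side (290,250). The stop's black grip is at top (222,190), the heel plate at top (302,203), the rack at top (373,148) with its peg at (372,157), and the mat at (374,215). There are two candidates for the last: the tan one on the gauge, and the orange one at top (373,279). The tan one stands on the gauge with its toe to the stop, so it fits the description. I'll confirm that in a crop.

```bash
python3 - <<'E'
from h import *
t=dict(np.load('/tmp/top.npz'));s=dict(np.load('/tmp/side.npz'))
a=cv2.resize(t['pixels'][120:240,195:425],None,fx=3.4,fy=3.4,interpolation=2);b=cv2.resize(s['pixels'][95:335,200:360],None,fx=1,fy=1)
cv2.imwrite('pics/crop1.png',a)
P=pts(t);Q=pts(s)
def show(nm,P,u,v): print(nm,P[v,u].round(3))
for n,u,v in[('grip',222,188),('cone',283,200),('bed',214,183),('bed',305,214),('heel',302,195),('peg',372,157),('railfront',373,150),('mat',374,215),('bench',330,180)]: show(n,P,u,v)
# bed rect via height
R=P[170:225,200:318].reshape(-1,3)
m=(R[:,2]>.004)&(R[:,2]<.016);print('bed',m.sum(),cv2.minAreaRect(R[m,:2].astype(np.float32)*1000))
for nm,W in(('top',P),('side',Q)):
  A=W.reshape(-1,3)
  g=(abs(A[:,0]-.53)<.12)&(abs(A[:,1]-.08)<.22)
  for lo,hi in((.085,.1),(.112,.130)):
    m=g&(A[:,2]>lo)&(A[:,2]<hi);B=A[m];print(nm,lo,hi,m.sum(),B.mean(0).round(3) if len(B) else'')
  g=(A[:,0]>.5)&(A[:,0]<.85)&(abs(A[:,1]+.15)<.2)&(A[:,2]>.255)&(A[:,2]<.275)
  r=cv2.minAreaRect(A[g,:2].astype(np.float32)*1000);print('railtop',nm,g.sum(),r,np.median(A[g,2]))
E
```

```text
grip [0.544 0.288 0.098]
cone [0.504 0.078 0.123]
bed [0.576 0.333 0.014]
bed [0.474 0.006 0.01 ]
heel [0.541 0.018 0.01 ]
peg [ 0.685 -0.229  0.015]
railfront [ 0.655 -0.209  0.229]
mat [ 0.477 -0.239  0.003]
bench [ 0.599 -0.08   0.005]
bed 2367 ((531.677001953125, 174.88470458984375), (196.34991455078125, 420.1003723144531), 1.4129277467727661)
top 0.085 0.1 87 [0.533 0.226 0.093]
top 0.112 0.13 227 [0.516 0.076 0.121]
railtop top 1221 ((676.4957275390625, -208.45501708984375), (260.1903076171875, 48.29072189331055), 77.67691802978516) 0.26628539991564626
side 0.085 0.1 221 [0.523 0.155 0.092]
side 0.112 0.13 287 [0.514 0.074 0.119]
railtop side 781 ((676.0368041992188, -207.33013916015625), (260.36175537109375, 48.707984924316406), 77.58153533935547) 0.26444080306831763
```

View pics/crop1.png

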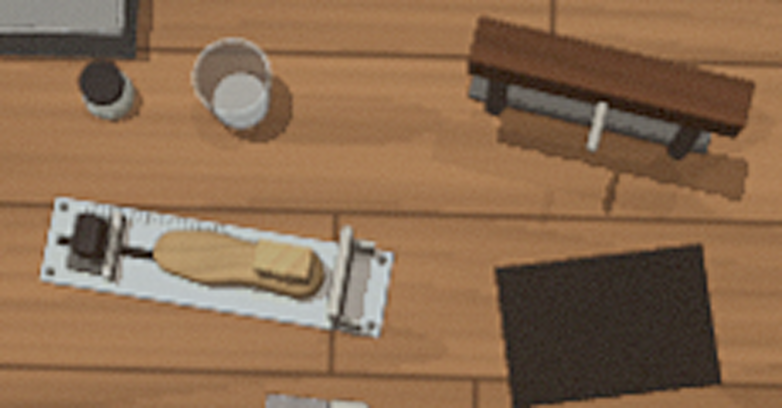

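The crop confirms it: the tan last has its toe towards the stop and its cone at the heel plate. The peg is at crop (598,125). Next I'll get precise poses.

```bash
cat >> h.py <<'E'
def ray(d,uv,z):
    K=d['mtx'];E=d['extrinsics'];uv=np.atleast_2d(uv).astype(float)
    c=np.stack([(uv[:,0]-K[0,2])/K[0,0],-(uv[:,1]-K[1,2])/K[1,1],-np.ones(len(uv))],-1)@E[:3,:3].T
    o=E[:3,3];return o+c*((z-o[2])/c[:,2])[:,None]
def rect(d,mask,z):
    n,l,st,ce=cv2.connectedComponentsWithStats(mask.astype(np.uint8));k=1+st[1:,4].argmax()
    v,u=np.where(l==k);w=ray(d,np.stack([u,v],1),z)[:,:2].astype(np.float32)*1000
    return cv2.minAreaRect(w),len(u),(u.mean(),v.mean())
E
python3 - <<'E'
from h import *
from scipy.spatial.transform import Rotation as R
q=robot.get_obs()['ee_rot'];print('tool axes\n',R.from_quat(q).as_matrix().round(3))
for n in('top','side'):
    d=dict(np.load(f'/tmp/{n}.npz'));P=pts(d);hsv=cv2.cvtColor(d['pixels'],cv2.COLOR_BGR2HSV)
    H,S,V=[hsv[...,i].astype(int) for i in range(3)]
    X,Y,Z=P[...,0],P[...,1],P[...,2]
    G=(abs(X-.53)<.13)&(Y>-.03)&(Y<.36)
    white=G&(S<60)&(V>110)&(Z<.02);white=cv2.morphologyEx(white.astype(np.uint8),cv2.MORPH_CLOSE,np.ones((15,15)))
    print(n,'bed',rect(d,white,.01))
    print('cone',rect(d,G&(Z>.105)&(S>70),.118))
    print('heeltop',rect(d,G&(Z>.085)&(S<60)&(Y<.1),.122))
    print('griptop',rect(d,G&(V<70)&(Y>.2)&(Z>.08),.092))
    print('mat',rect(d,(abs(X-.48)<.15)&(abs(Y+.24)<.16)&(V<75)&(Z<.02),.003))
    A=(abs(X-.63)<.1)&(abs(Y+.2)<.07)&(Z>.2)&(Z<.25)&(S<70)&(V>100)
    print('peg',A.sum(),rect(d,A,.235) if A.sum() else '')
E
```

```text
tool axes
 [[-0.001  0.328 -0.945]
 [ 0.002 -0.945 -0.328]
 [-1.    -0.002  0.   ]]
top bed (((527.2208251953125, 173.463623046875), (361.8273010253906, 91.76359558105469), 81.8986587524414), 2572, (np.float64(258.09797822706065), np.float64(198.0272161741835)))
cone (((517.8795776367188, 96.86556243896484), (55.49821472167969, 29.490144729614258), 81.8294906616211), 140, (np.float64(277.74285714285713), np.float64(195.78571428571428)))
heeltop (((506.7447509765625, 39.92214584350586), (12.520631790161133, 93.17184448242188), 81.60935974121094), 97, (np.float64(294.21649484536084), np.float64(200.17525773195877)))
griptop (((542.6805419921875, 294.7965087890625), (26.651002883911133, 40.601806640625), 79.0660171508789), 72, (np.float64(220.11111111111111), np.float64(188.15277777777777)))
mat (((475.56024169921875, -236.80215454101562), (147.44732666015625, 217.55255126953125), 8.131169319152832), 2502, (np.float64(373.37290167865706), np.float64(215.57553956834533)))
peg 41 (((632.1390380859375, -198.80088806152344), (9.662749290466309, 44.104827880859375), 75.62849426269531), 41, (
[... 418 characters left out ...]
((503.56988525390625, 53.93809509277344), (34.71922302246094, 97.013916015625), 82.21138000488281), 247, (np.float64(302.68825910931173), np.float64(217.05668016194332)))
griptop (((541.753662109375, 299.9911804199219), (29.344619750976562, 41.83866882324219), 81.99022674560547), 147, (np.float64(266.6054421768707), np.float64(292.6054421768707)))
mat (((473.942138671875, -235.651611328125), (146.3427734375, 219.53424072265625), 8.324295997619629), 1650, (np.float64(329.6442424242424), np.float64(178.7860606060606)))
peg 34 (((630.0213012695312, -195.21987915039062), (11.73447322845459, 45.64713668823242), 76.165283203125), 34, (np.float64(282.7352941176471), np.float64(130.44117647058823)))
```

>>> send_rows(motion="0 25 34 0 0 0 60;0 25 34 0 0 0 60;0 25 34 0 0 0 60;0 25 34 0 0 0 60;0 25 34 0 0 0 60;0 25 34 0 0 0 60;0 25 34 0 0 0 60;0 25 34 0 0 0 60")

```text
time_s: 0.9
position: [0.4423, -0.2667, 0.2385]
ee_rot: [-0.544, -0.451, 0.545, -0.451]
contact_force: [0.3, -0.3, 0.2]
grip_width: 0.995
```

```bash
cat > st.py <<'E'
from station import robot
from scipy.spatial.transform import Rotation as R
import numpy as np
o=robot.get_obs();M=R.from_quat(o['ee_rot']).as_matrix()
print(o['time_s'],o['position'].round(4),'yaw_y',np.degrees(np.arctan2(M[1,1],M[0,1])).round(1),'down',M[:,0].round(3),'F',o['contact_force'].round(1),o['grip_width'],o['joints'].round(2))
E
python3 st.py
```

```text
0.9 [ 0.4423 -0.2667  0.2385] yaw_y -10.7 down [-0.     0.001 -1.   ] F [ 0.3 -0.3  0.2] 0.9952902754844423 [ 0.75  0.58 -0.47  1.88  0.36  0.77 -0.11]
```

>>> send_rows(motion="0 8.8 54.6 0 0 0 3;0 8.8 54.6 0 0 0 3;0 8.8 54.6 0 0 0 3;0 8.8 54.6 0 0 0 3;0 8.8 54.6 0 0 0 3;0 8.8 54.6 0 0 0 3;0 8.8 54.6 0 0 0 3;0 8.8 54.6 0 0 0 3")

```text
time_s: 1.7
position: [0.5052, 0.1285, 0.2385]
ee_rot: [-0.533, -0.464, 0.533, -0.465]
contact_force: [1.6, -0.6, 0.3]
grip_width: 1.0
```

```bash
python3 st.py
```

```text
1.7 [0.5052 0.1285 0.2385] yaw_y -7.9 down [-0. -0. -1.] F [ 1.6 -0.6  0.3] 0.9996610757266734 [-0.06  0.58 -0.44  1.87  0.34  0.77 -0.82]
```

>>> send_rows(motion="0 2.8 15 0 0 0 0;0 2.8 15 0 0 0 0;0 2.8 15 0 0 0 0;0 2.8 15 0 0 0 0;0 2.8 15 -5 0 0 0;0 2.8 15 -8 0 0 0;0 2.8 15 -8 0 0 0;0 2.8 15 -8 0 0 0")

```text
time_s: 2.5
position: [0.5334, 0.2763, 0.1589]
ee_rot: [-0.533, -0.464, 0.533, -0.464]
contact_force: [0.4, -0.5, -0.1]
grip_width: 1.001
```

```bash
python3 st.py; python3 - <<'E'
from h import *
d=grab('top');a=d['pixels'][150:230,195:315]
e=grab('side')['pixels'][195:335,230:340]
cv2.imwrite('pics/c2.png',np.hstack([cv2.resize(a,(480,320),interpolation=2),cv2.resize(e,(252,320),interpolation=2)]))
E
```

```text
2.5 [0.5334 0.2763 0.1589] yaw_y -7.9 down [-0.001 -0.    -1.   ] F [ 0.4 -0.5 -0.1] 1.0012740144248464 [-0.34  0.78 -0.37  1.71  0.39  0.73 -1.05]
```

View pics/c2.png

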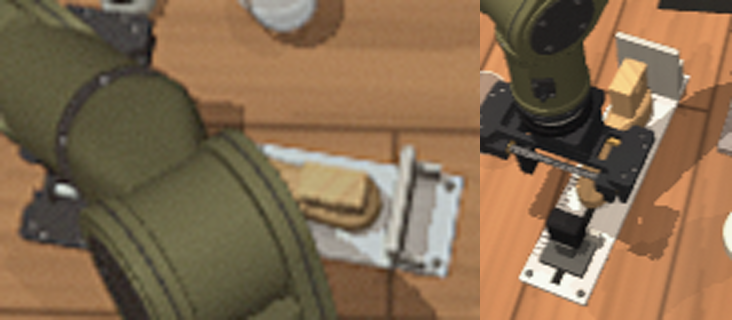

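The gripper is open across the bed, about 2 cm heel-ward of the black block (crop 568,225 in the side half), as the numbers say. I'll move over, go down and grip.

>>> send_rows(motion="0 0.9 2 0 0 0 0;0 0.9 2 0 0 0 0;0 0.9 2 -5 0 0 0;0 0.9 2 -9.8 0 0 0;0 0.9 2 -9.8 0 0 0;0.8 0.9 2 -9.8 0 0 0;0.8 0.9 2 -9.8 0 0 0;0.8 0.9 2 -9.8 0 0 0")

```text
time_s: 3.4
position: [0.5441, 0.2977, 0.0638]
ee_rot: [0.535, 0.464, -0.531, 0.465]
contact_force: [0.2, 0.0, 0.1]
grip_width: 0.747
```

>>> send_rows(motion="0.8 0 0 0 0 0 0;0.8 0 0 0 0 0 0;0.8 0 0 0 0 0 0;0.8 0 0 0 0 0 0")

```text
time_s: 3.8
position: [0.5435, 0.2967, 0.0614]
ee_rot: [0.534, 0.464, -0.533, 0.465]
contact_force: [1.5, -0.6, 3.8]
grip_width: 0.475
```

```bash
python3 st.py
```

```text
3.8 [0.5435 0.2967 0.0614] yaw_y -7.9 down [ 0.002  0.001 -1.   ] F [ 1.5 -0.6  3.8] 0.4752535054052057 [-0.41  0.93 -0.3   1.7   0.46  0.58 -1.12]
```

>>> send_rows(motion="0.8 -0.14 -1 0 0 0 0;0.8 -0.28 -2 0 0 0 0;0.8 -0.42 -3 0 0 0 0;0.8 -0.47 -3.3 0 0 0 0;0.8 -0.51 -3.6 0 0 0 0;0.8 -0.55 -3.9 0 0 0 0;0.8 -0.6 -4.2 0 0 0 0;0.8 -0.6 -4.2 0 0 0 0")

```text
time_s: 4.6
position: [0.5375, 0.2557, 0.0614]
ee_rot: [0.535, 0.465, -0.532, 0.464]
contact_force: [5.3, 3.4, 5.1]
grip_width: 0.474
```

>>> send_rows(motion="0.8 -0.02 -0.15 0 0 0 0;0.8 -0.04 -0.3 0 0 0 0;0.8 -0.04 -0.3 0 0 0 0;0.8 -0.04 -0.3 0 0 0 0")

```text
time_s: 5.0
position: [0.5372, 0.2532, 0.0614]
ee_rot: [0.535, 0.465, -0.532, 0.464]
contact_force: [4.0, 4.7, 4.5]
grip_width: 0.478
```

>>> send_rows(motion="0.8 -0.02 -0.1 0 0 0 0;0.8 -0.03 -0.2 0 0 0 0;0.8 -0.03 -0.2 0 0 0 0")

```text
time_s: 5.3
position: [0.5369, 0.2513, 0.0614]
ee_rot: [0.535, 0.465, -0.531, 0.464]
contact_force: [3.6, 3.5, 4.5]
grip_width: 0.475
```

>>> send_rows(motion="0.8 -0.02 -0.1 0 0 0 0;0.8 -0.02 -0.1 0 0 0 0;0.8 -0.02 -0.1 0 0 0 0")

```text
time_s: 5.6
position: [0.5368, 0.2504, 0.0614]
ee_rot: [0.535, 0.465, -0.531, 0.464]
contact_force: [4.5, 4.1, 4.5]
grip_width: 0.475
```

>>> send_rows(motion="0.8 -0.01 -0.1 0 0 0 0;0.8 -0.01 -0.1 0 0 0 0;0.8 -0.01 -0.1 0 0 0 0")

```text
time_s: 5.9
position: [0.5367, 0.2494, 0.0614]
ee_rot: [0.535, 0.465, -0.531, 0.464]
contact_force: [3.6, 4.1, 4.6]
grip_width: 0.474
```

>>> send_rows(motion="0.8 -0.01 -0.1 0 0 0 0;0.8 -0.02 -0.2 0 0 0 0;0.8 -0.02 -0.2 0 0 0 0")

```text
time_s: 6.2
position: [0.5364, 0.2474, 0.0614]
ee_rot: [0.535, 0.465, -0.532, 0.464]
contact_force: [4.6, 4.8, 3.4]
grip_width: 0.479
```

>>> send_rows(motion="0.8 -0.02 -0.1 0 0 0 0;0.8 -0.02 -0.1 0 0 0 0;0.8 -0.02 -0.1 0 0 0 0")

```text
time_s: 6.5
position: [0.5362, 0.2464, 0.0614]
ee_rot: [0.535, 0.465, -0.531, 0.464]
contact_force: [5.1, 4.1, 4.6]
grip_width: 0.475
```

>>> send_rows(motion="0.8 -0.01 -0.1 0 0 0 0;0.8 -0.01 -0.1 0 0 0 0;0.8 -0.01 -0.1 0 0 0 0")

```text
time_s: 6.8
position: [0.5361, 0.2456, 0.0614]
ee_rot: [0.535, 0.465, -0.531, 0.464]
contact_force: [3.9, 4.7, 4.9]
grip_width: 0.469
```

```bash
python3 - <<'E'
from h import *
e=grab('side')['pixels'][195:335,230:340]
cv2.imwrite('pics/c3.png',cv2.resize(e,None,fx=4,fy=4,interpolation=2))
E
```

```text
(no output)
```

View pics/c3.png

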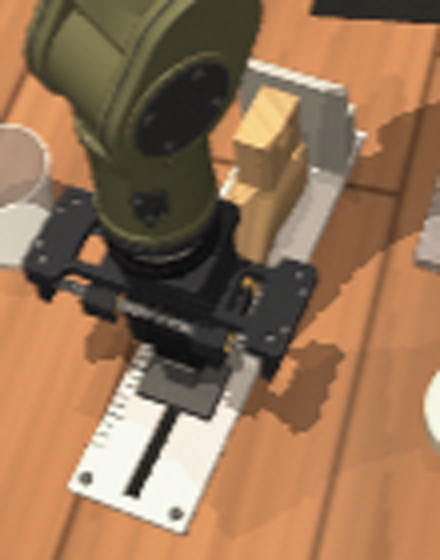

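The gripper holds the stop and the last is now almost at the heel plate (crop 300,140). I'll keep nudging.

>>> send_rows(motion="0.8 -0.01 -0.1 0 0 0 0;0.8 -0.01 -0.1 0 0 0 0;0.8 -0.01 -0.1 0 0 0 0")

```text
time_s: 7.15
position: [0.5361, 0.2456, 0.0614]
ee_rot: [0.535, 0.465, -0.531, 0.464]
contact_force: [4.6, 6.2, 2.4]
grip_width: 0.475
```

>>> send_rows(motion="0.8 -0.01 -0.1 0 0 0 0;0.8 -0.01 -0.1 0 0 0 0;0.8 -0.01 -0.1 0 0 0 0")

```text
time_s: 7.45
position: [0.5361, 0.2456, 0.0615]
ee_rot: [0.535, 0.466, -0.53, 0.464]
contact_force: [5.1, 6.6, 1.3]
grip_width: 0.474
```

>>> send_rows(motion="0.8 -0.01 -0.1 0 0 0 0;0.8 -0.01 -0.1 0 0 0 0;0.8 -0.01 -0.1 0 0 0 0")

```text
time_s: 7.75
position: [0.5361, 0.2455, 0.0614]
ee_rot: [0.536, 0.466, -0.53, 0.464]
contact_force: [5.2, 9.8, 0.2]
grip_width: 0.472
```

>>> send_rows(motion="0.8 0.02 0.1 0 0 0 0;0.8 0.03 0.2 0 0 0 0;0.8 0.03 0.2 0 0 0 0")

```text
time_s: 8.05
position: [0.5361, 0.2456, 0.0614]
ee_rot: [0.535, 0.465, -0.531, 0.464]
contact_force: [5.2, 5.6, 3.0]
grip_width: 0.472
```

>>> send_rows(motion="0 0 0 0 0 0 0;0 0 0 0 0 0 0;0 0 0 0 0 0 0;0 0 0 0 0 0 0;0 0 0 0 0 0 0;0 0 0 0 0 0 0;0 0 0 4 0 0 0;0 0 0 8 0 0 0")

```text
time_s: 8.85
position: [0.5339, 0.2421, 0.1406]
ee_rot: [-0.532, -0.465, 0.534, -0.464]
contact_force: [0.7, 0.5, -0.3]
grip_width: 1.001
```

>>> send_rows(motion="0 0 0 3 0 0 0;0 0 0 3 0 0 0")

```text
time_s: 9.05
position: [0.5372, 0.2442, 0.1749]
ee_rot: [0.536, 0.464, -0.53, 0.465]
contact_force: [0.3, 0.5, -0.7]
grip_width: 0.999
```

```bash
python3 st.py
```

```text
9.05 [0.5372 0.2442 0.1749] yaw_y -7.9 down [ 0.007  0.004 -1.   ] F [ 0.3  0.5 -0.7] 0.999389968964381 [-0.28  0.74 -0.39  1.74  0.4   0.73 -1.01]
```

>>> send_rows(motion="0 -2.2 -15.5 1 0 0 0;0 -2.2 -15.5 1 0 0 0;0 -2.2 -15.5 1 0 0 0;0 -2.2 -15.5 1 0 0 0;0 -2.2 -15.5 1 0 0 0;0 -2.2 -15.5 1 0 0 0")

```text
time_s: 9.65
position: [0.513, 0.0894, 0.1804]
ee_rot: [0.533, 0.465, -0.532, 0.464]
contact_force: [-0.6, 0.2, 0.6]
grip_width: 1.003
```

```bash
python3 st.py; python3 - <<'E'
from h import *
a=grab('top')['pixels'][150:230,195:315]
d=grab('side');e=d['pixels'][165:335,230:340]
P=pts(d);hsv=cv2.cvtColor(d['pixels'],cv2.COLOR_BGR2HSV);S=hsv[...,1].astype(int);V=hsv[...,2].astype(int)
X,Y,Z=P[...,0],P[...,1],P[...,2];G=(abs(X-.53)<.13)&(Y>-.03)&(Y<.36)
print('griptop',rect(d,G&(V<70)&(Y>.2)&(Z>.08)&(Z<.1),.092))
A=G&(Z>.105)&(Z<.125)&(S>70)
print('cone',A.sum(),rect(d,A,.118) if A.any() else'')
cv2.imwrite('pics/c4.png',np.hstack([cv2.resize(a,(510,340),interpolation=2),cv2.resize(e,(220,340),interpolation=2)]))
E
```

```text
9.65 [0.513  0.0894 0.1804] yaw_y -7.8 down [ 0.     0.002 -1.   ] F [-0.6  0.2  0.6] 1.002637287074546 [-0.    0.66 -0.42  1.93  0.43  0.63 -0.83]
griptop (((533.3307495117188, 248.73410034179688), (28.50518035888672, 40.802894592285156), 80.71646118164062), 135, (np.float64(274.94814814814816), np.float64(276.6296296296296)))
cone 192 (((515.7966918945312, 84.78022003173828), (61.556941986083984, 34.082950592041016), 80.44999694824219), 184, (np.float64(295.6032608695652), np.float64(225.33695652173913)))
```

View pics/c4.png

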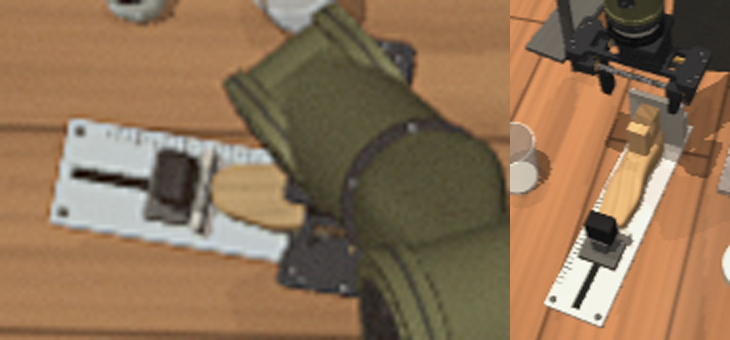

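The stop plate (crop 205,190) sits at the toe, and the gripper straddles the cone (side crop 645,125). The stop moved 52 mm and the cone 15 mm, both as expected. Now I'll grip the cone across.

>>> send_rows(motion="0 0.2 0 -5 0 0 0;0 0.2 0 -9.5 0 0 0;0 0.2 0 -9.5 0 0 0;0 0.2 0 -9.5 0 0 0;0.9 0.2 0 -9.5 0 0 0;0.9 0.2 0 -9.5 0 0 0;0.9 0.2 0 -9.5 0 0 0;0.9 0.2 0 -9.5 0 0 0")

```text
time_s: 10.55
position: [0.5155, 0.0876, 0.0868]
ee_rot: [0.534, 0.464, -0.533, 0.465]
contact_force: [0.2, -0.8, 0.5]
grip_width: 0.66
```

>>> send_rows(motion="0.9 0 0 0 0 0 0;0.9 0 0 0 0 0 0;0.9 0 0 0 0 0 0;0.9 0 0 0 0 0 0;0.9 0 0 0 0 0 0")

```text
time_s: 11.05
position: [0.5163, 0.0874, 0.0861]
ee_rot: [0.534, 0.464, -0.533, 0.465]
contact_force: [3.0, -1.2, 1.6]
grip_width: 0.34
```

```bash
python3 st.py
```

```text
11.05 [0.5163 0.0874 0.0861] yaw_y -7.9 down [ 0.003  0.    -1.   ] F [ 3.  -1.2  1.6] 0.34029011157117217 [-0.08  0.81 -0.29  1.99  0.55  0.41 -0.93]
```

>>> send_rows(motion="0.9 0 0 1 0 0 0;0.9 0 0 3 0 0 0;0.9 0 0 6 0 0 0;0.9 0 0 10 0 0 0;0.9 0 0 14 0 0 0;0.9 0 0 15 0 0 0;0.9 0 0 15 0 0 0")

```text
time_s: 11.75
position: [0.5145, 0.0877, 0.2367]
ee_rot: [0.533, 0.464, -0.533, 0.465]
contact_force: [0.3, -0.0, -4.8]
grip_width: 0.337
```

>>> send_rows(motion="0.9 -0.4 -3 0 0 0 0;0.9 -0.9 -7 0 0 0 -1;0.9 -1.5 -12 0 0 0 -2;0.9 -2.1 -17 0 0 0 -3;0.9 -2.7 -22 0 0 0 -4;0.9 -3.4 -27 0 0 0 -4.3;0.9 -4 -32 0 0 0 -4.3;0.9 -4.5 -35 0 0 0 -4.3")

```text
time_s: 12.55
position: [0.4663, -0.2664, 0.2328]
ee_rot: [-0.549, -0.444, 0.553, -0.441]
contact_force: [0.3, -0.6, -4.2]
grip_width: 0.338
```

>>> send_rows(motion="0.9 -0.2 -1.9 0 0 0 0;0.9 -0.2 -1.9 -3 0 0 0;0.9 -0.2 -1.9 -6 0 0 0;0.9 -0.2 -1.9 -9 0 0 0;0.9 -0.2 -1.9 -11 0 0 0;0.9 -0.2 -1.9 -12 0 0 0;0.9 -0.2 -1.9 -12 0 0 0;0.9 -0.2 -1.9 -12 0 0 0")

```text
time_s: 13.35
position: [0.4678, -0.2811, 0.1156]
ee_rot: [-0.55, -0.444, 0.55, -0.444]
contact_force: [0.1, 0.3, -4.2]
grip_width: 0.337
```

```bash
python3 st.py
```

```text
13.35 [ 0.4678 -0.2811  0.1156] yaw_y -12.2 down [-0.001  0.    -1.   ] F [ 0.1  0.3 -4.2] 0.33744488720752475 [ 0.68  0.79 -0.38  1.9   0.53  0.55 -0.26]
```

>>> send_rows(motion="0.9 0 0 -2 0 0 0;0.9 0 0 -3 0 0 0;0.9 0 0 -3.3 0 0 0;0.9 0 0 -3.5 0 0 0;0.9 0 0 -3.5 0 0 0")

```text
time_s: 13.85
position: [0.4682, -0.2815, 0.0811]
ee_rot: [0.55, 0.444, -0.55, 0.444]
contact_force: [0.0, 0.4, -3.5]
grip_width: 0.34
```

```bash
python3 st.py;  python3 - <<'E'
from h import *
e=grab('side')['pixels'][110:230,270:400]
cv2.imwrite('pics/c5.png',cv2.resize(e,None,fx=4,fy=4,interpolation=2))
E
```

```text
13.85 [ 0.4682 -0.2815  0.0811] yaw_y -12.2 down [ 0.001 -0.    -1.   ] F [ 0.   0.4 -3.5] 0.3401015958344432 [ 0.65  0.84 -0.33  1.92  0.56  0.47 -0.3 ]
```

View pics/c5.png

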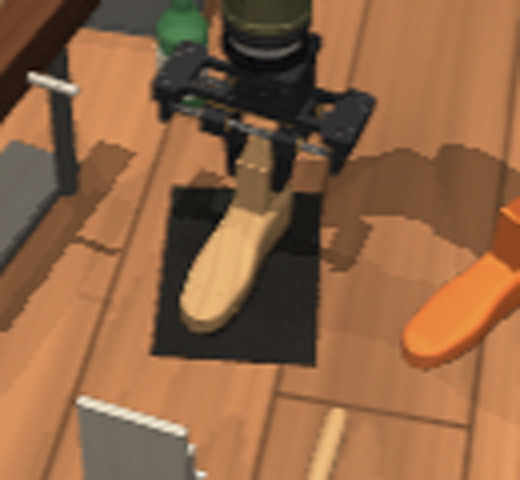

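The last (crop 235,250) is level, just above the mat, and all of it lies within the mat's outline. I'll lower it 2 mm more, release and rise.

>>> send_rows(motion="0.9 0 0 -0.1 0 0 0;0.9 0 0 -0.2 0 0 0;0 0 0 -0.2 0 0 0;0 0 0 -0.2 0 0 0;0 0 0 -0.2 0 0 0;0 0 0 -0.2 0 0 0;0 0 0 -0.2 0 0 0;0 0 0 -0.2 0 0 0")

```text
time_s: 14.7
position: [0.4679, -0.2814, 0.0788]
ee_rot: [0.55, 0.444, -0.55, 0.444]
contact_force: [0.4, -0.3, -0.0]
grip_width: 0.857
```

>>> send_rows(motion="0 0 0 0 0 0 0;0 0 0 4 0 0 0;0 0 0 8 0 0 0;0 0 0 9 0 0 0;0 0 0 9 0 0 0")

```text
time_s: 15.2
position: [0.4688, -0.2819, 0.1702]
ee_rot: [0.551, 0.443, -0.55, 0.445]
contact_force: [0.1, 0.1, -0.2]
grip_width: 0.998
```

```bash
python3 st.py;  python3 - <<'E'
from h import *
d=grab('side')
P=pts(d);S=cv2.cvtColor(d['pixels'],cv2.COLOR_BGR2HSV)[...,1].astype(int)
X,Y,Z=P[...,0],P[...,1],P[...,2];G=(abs(X-.47)<.1)&(abs(Y+.25)<.15)
A=G&(Z>.098)&(Z<.120)&(S>70)
print(rect(d,A,.111),P[A].mean(0))
A=G&(Z>.012)&(S>70)&(Z<.12)
print(rect(d,A,.03))
E
```

```text
15.2 [ 0.4688 -0.2819  0.1702] yaw_y -12.2 down [ 0.003 -0.002 -1.   ] F [ 0.1  0.1 -0.2] 0.9977567073204581 [ 0.72  0.71 -0.44  1.87  0.47  0.67 -0.21]
(((468.1240539550781, -279.53643798828125), (67.95105743408203, 34.39993667602539), 78.56684875488281), 115, (np.float64(334.4086956521739), np.float64(148.44347826086957))) [ 0.46869374 -0.28258797  0.10913906]
(((475.1371154785156, -268.36236572265625), (270.8650207519531, 69.4439926147461), 85.88964080810547), 709, (np.float64(329.5571227080395), np.float64(168.0521861777151)))
```

>>> send_rows(motion="0 -0.1 -0.5 0 0 0 60;0 -0.1 -0.5 0 0 0 60;0 -0.1 -0.5 0 0 0 60;0 -0.1 -0.5 0 0 0 60;0 -0.1 -0.5 0 0 0 60;0 -0.1 -0.5 0 0 0 60;0 -0.1 -0.5 0 0 0 60;0 -0.1 -0.5 0 0 0 60")

```text
time_s: 16.05
position: [0.4657, -0.2859, 0.1666]
ee_rot: [0.255, 0.661, -0.254, 0.658]
contact_force: [-0.2, 0.3, -1.0]
grip_width: 0.996
```

>>> send_rows(motion="0 0 0 0 0 0 30;0 0 0 0 0 0 30;0 0 0 0 0 0 30;0 0 0 0 0 0 30;0 0 0 0 0 0 30")

```text
time_s: 16.55
position: [0.4662, -0.286, 0.1674]
ee_rot: [0.077, 0.704, -0.075, 0.702]
contact_force: [0.3, -0.0, -0.8]
grip_width: 1.001
```

```bash
python3 st.py;  python3 - <<'E'
from h import *
e=grab('side')['pixels'][100:220,270:400]
f=grab('top')['pixels'][180:260,330:430]
cv2.imwrite('pics/c6.png',np.hstack([cv2.resize(e,(390,360),interpolation=2),cv2.resize(f,(400,360),interpolation=2)]))
E
```

```text
16.55 [ 0.4662 -0.286   0.1674] yaw_y 77.7 down [-0.002  0.002 -1.   ] F [ 0.3 -0.  -0.8] 1.0008572364208868 [ 0.96  0.82 -0.87  1.85  0.82  0.87  1.04]
```

View pics/c6.png

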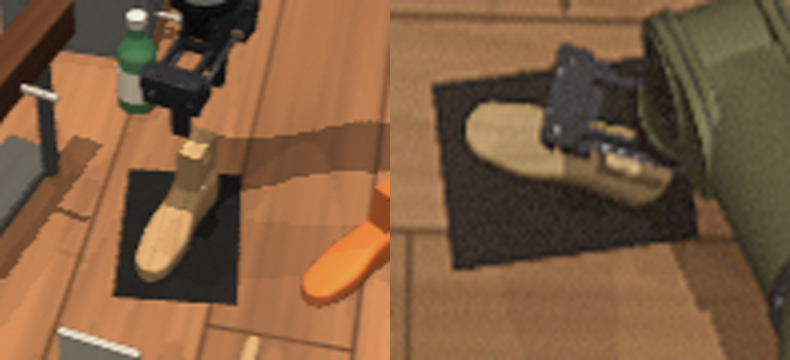

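The gripper is turned so its jaws straddle the cone along its length. The last on the mat runs from toe (465,130) to heel (670,185), about 13° off, which matches the rack's yaw. I'll descend and grip.

>>> send_rows(motion="0 0.05 0 -4 0 0 0;0 0.05 0 -8.3 0 0 0;0 0.05 0 -8.3 0 0 0;0 0.05 0 -8.3 0 0 0;0.8 0.05 0 -8.3 0 0 0;0.8 0.05 0 -8.3 0 0 0;0.8 0.05 0 -8.3 0 0 0;0.8 0.05 0 -8.3 0 0 0")

```text
time_s: 17.45
position: [0.4678, -0.2867, 0.0866]
ee_rot: [0.075, 0.703, -0.075, 0.704]
contact_force: [0.3, -0.0, -0.9]
grip_width: 0.661
```

>>> send_rows(motion="0.8 0 0 0 0 0 0;0.8 0 0 0 0 0 0;0.8 0 0 0 0 0 0")

```text
time_s: 17.75
position: [0.4676, -0.2872, 0.0865]
ee_rot: [0.075, 0.703, -0.076, 0.703]
contact_force: [-1.5, -1.3, 6.1]
grip_width: 0.612
```

```bash
python3 st.py
```

```text
17.75 [ 0.4676 -0.2872  0.0865] yaw_y 77.8 down [ 0.    -0.002 -1.   ] F [-1.5 -1.3  6.1] 0.6124111376275185 [ 0.9   0.93 -0.76  1.9   0.97  0.73  0.91]
```

>>> send_rows(motion="0.8 0 0 2 0 0 0;0.8 0 0 6 0 0 0;0.8 0 0 10 0 0 0;0.8 0 0 13.3 0 0 0;0.8 3 3 13.3 0 0 0;0.8 6 6 13.3 0 0 0;0.8 9 9 13.3 0 0 0;0.8 10.7 10.2 13.3 0 0 0")

```text
time_s: 18.55
position: [0.5763, -0.1792, 0.2186]
ee_rot: [0.075, 0.703, -0.072, 0.704]
contact_force: [0.3, -0.1, -3.4]
grip_width: 0.612
```

>>> send_rows(motion="0.8 0 0 0 0 0 0;0.8 0 0 0 0 0 0;0.8 0 0 0 0 0 0;0.8 0 0 0 0 0 0")

```text
time_s: 18.95
position: [0.5732, -0.1859, 0.2183]
ee_rot: [0.075, 0.704, -0.076, 0.702]
contact_force: [0.1, -0.4, -3.8]
grip_width: 0.613
```

```bash
python3 st.py;  python3 - <<'E'
from h import *
e=grab('side')['pixels'][70:220,240:390]
f=grab('top')['pixels'][120:200,330:430]
cv2.imwrite('pics/c7.png',np.hstack([cv2.resize(e,(400,400),interpolation=2),cv2.resize(f,(400,400),interpolation=2)]))
E
```

```text
18.95 [ 0.5732 -0.1859  0.2183] yaw_y 77.7 down [-0.002 -0.001 -1.   ] F [ 0.1 -0.4 -3.8] 0.6125876946203781 [ 0.71  0.82 -0.89  1.64  0.71  1.05  0.95]
```

View pics/c7.png

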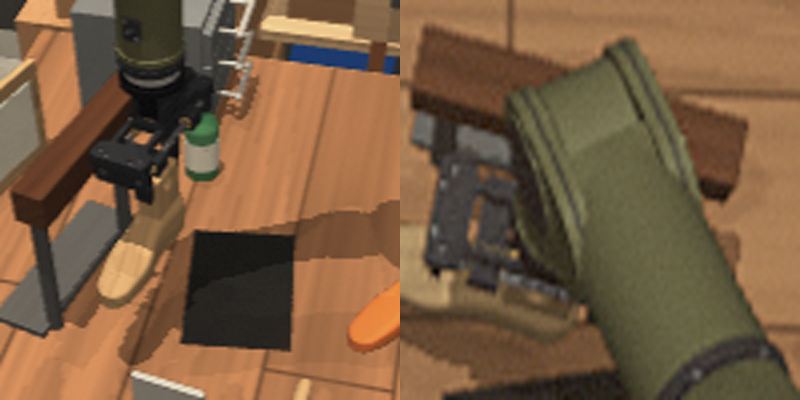

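The last hangs level in the grip in front of the rail, with the peg hidden behind it, and the figures put the hole on the peg line to within 1 mm. I'll push on stepwise and watch the force.

>>> send_rows(motion="0.8 0.8 -0.15 0.1 0 0 0;0.8 1.6 -0.33 0.1 0 0 0;0.8 2.2 -0.45 0.1 0 0 0;0.8 2.6 -0.55 0.1 0 0 0;0.8 3 -0.64 0.1 0 0 0;0.8 3.3 -0.7 0.1 0 0 0;0.8 3.3 -0.7 0.1 0 0 0")

```text
time_s: 19.75
position: [0.6078, -0.1913, 0.2197]
ee_rot: [0.075, 0.703, -0.075, 0.703]
contact_force: [0.2, -0.3, -3.9]
grip_width: 0.609
```

>>> send_rows(motion="0.8 0.5 -0.1 0 0 0 0;0.8 1 -0.22 0 0 0 0;0.8 1.4 -0.31 0 0 0 0;0.8 1.4 -0.31 0 0 0 0")

```text
time_s: 20.15
position: [0.6221, -0.1945, 0.2197]
ee_rot: [0.075, 0.703, -0.075, 0.703]
contact_force: [-0.3, -0.1, -3.3]
grip_width: 0.61
```

>>> send_rows(motion="0.8 0.4 -0.15 0 0 0 0;0.8 0.8 -0.25 0 0 0 0;0.8 1.1 -0.35 0 0 0 0;0.8 1.3 -0.42 0 0 0 0;0.8 1.3 -0.42 0 0 0 0;0.8 1.3 -0.42 0 0 0 0")

```text
time_s: 20.75
position: [0.6343, -0.1986, 0.2197]
ee_rot: [0.075, 0.703, -0.075, 0.703]
contact_force: [-0.9, 0.3, -4.1]
grip_width: 0.608
```

```bash
python3 st.py;  python3 - <<'E'
from h import *
e=grab('side')['pixels'][100:190,240:340]
f=grab('top')['pixels'][120:200,330:430]
cv2.imwrite('pics/c8.png',np.hstack([cv2.resize(e,(400,400),interpolation=2),cv2.resize(f,(400,400),interpolation=2)]))
E
```

```text
20.75 [ 0.6343 -0.1986  0.2197] yaw_y 77.8 down [-0.  0. -1.] F [-0.9  0.3 -4.1] 0.6080564345465153 [ 0.65  0.89 -0.87  1.43  0.71  1.15  1.03]
```

View pics/c8.png

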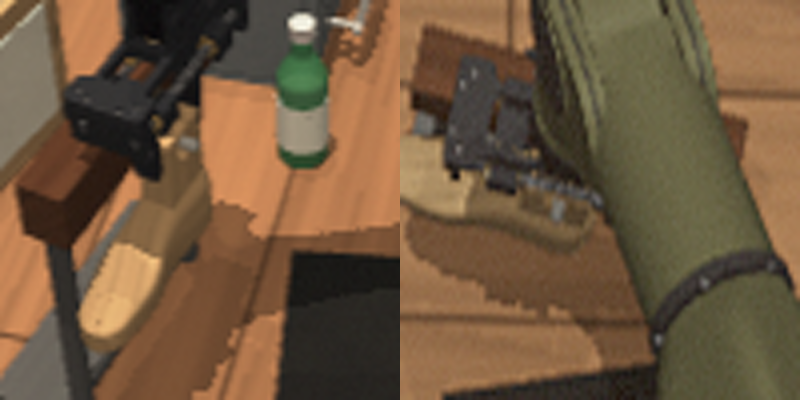

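The peg tip shows through the hole at side crop (190,145) and top crop (557,210). Contact force is still just the last's weight. I'll lower until the peg takes the weight, then release.

>>> send_rows(motion="0.8 0 0 -0.2 0 0 0;0.8 0 0 -0.4 0 0 0;0.8 0 0 -0.5 0 0 0;0.8 0 0 -0.5 0 0 0;0.8 0 0 -0.5 0 0 0")

```text
time_s: 21.35
position: [0.6344, -0.1987, 0.2147]
ee_rot: [0.075, 0.703, -0.075, 0.703]
contact_force: [-0.8, 0.3, -4.5]
grip_width: 0.609
```

```bash
python3 st.py
```

```text
21.35 [ 0.6344 -0.1987  0.2147] yaw_y 77.8 down [ 0.  0. -1.] F [-0.8  0.3 -4.5] 0.6089088531079087 [ 0.65  0.89 -0.87  1.44  0.72  1.14  1.02]
```

>>> send_rows(motion="0.8 0 0 -0.1 0 0 0;0.8 0 0 -0.2 0 0 0;0.8 0 0 -0.2 0 0 0")

```text
time_s: 21.65
position: [0.6347, -0.1987, 0.2142]
ee_rot: [0.075, 0.703, -0.075, 0.704]
contact_force: [-3.1, -0.5, 5.2]
grip_width: 0.609
```

>>> send_rows(motion="0.8 0 0 -0.1 0 0 0;0.8 0 0 -0.1 0 0 0")

```text
time_s: 21.85
position: [0.6347, -0.1987, 0.2141]
ee_rot: [0.075, 0.702, -0.075, 0.704]
contact_force: [-6.0, 0.0, 10.4]
grip_width: 0.612
```

>>> send_rows(motion="0.8 0 0 0.2 0 0 0;0.8 0 0 0.2 0 0 0;0 0 0 0.2 0 0 0;0 0 0 0.2 0 0 0;0 0 0 0.2 0 0 0;0 0 0 0.2 0 0 0;0 0 0 0.2 0 0 0;0 0 0 0.2 0 0 0")

```text
time_s: 22.65
position: [0.6344, -0.1986, 0.2137]
ee_rot: [0.075, 0.703, -0.075, 0.703]
contact_force: [-0.3, 0.1, 0.2]
grip_width: 0.999
```

>>> send_rows(motion="0 0 0 0 0 0 0;0 0 0 0 0 0 0;0 0 0 0 0 0 0;0 0 0 2 0 0 0;0 0 0 5 0 0 0;0 0 0 9 0 0 0;0 0 0 12 0 0 0;0 0 0 14 0 0 0")

```text
time_s: 23.45
position: [0.6351, -0.1983, 0.3566]
ee_rot: [0.075, 0.702, -0.075, 0.704]
contact_force: [0.0, -0.5, -0.2]
grip_width: 1.001
```

>>> send_rows(motion="0 -5 -4 0 0 0 0;0 -10 -8 0 0 0 0;0 -14 -12 0 0 0 0;0 -17 -16 0 0 0 0;0 -20 -20 0 0 0 0;0 -20 -22 0 0 0 0;0 -20 -22 0 0 0 0;0 -20 -22 0 0 0 0")

```text
time_s: 24.25
position: [0.4335, -0.4198, 0.3534]
ee_rot: [0.076, 0.703, -0.076, 0.703]
contact_force: [0.5, 0.8, 0.2]
grip_width: 1.002
```

>>> send_rows(motion="0 0 0 0 0 0 0;0 0 0 0 0 0 0;0 0 0 0 0 0 0;0 0 0 0 0 0 0;0 0 0 0 0 0 0;0 0 0 0 0 0 0;0 0 0 0 0 0 0;0 0 0 0 0 0 0")

```text
time_s: 25.05
position: [0.4344, -0.4187, 0.3537]
ee_rot: [0.075, 0.703, -0.075, 0.703]
contact_force: [0.9, -0.2, -0.1]
grip_width: 1.001
```

```bash
python3 st.py;  python3 - <<'E'
from h import *
S=grab('side');T=grab('top')
for n,d in(('top',T),('side',S)):
    P=pts(d);hsv=cv2.cvtColor(d['pixels'],cv2.COLOR_BGR2HSV);s=hsv[...,1].astype(int);V=hsv[...,2].astype(int)
    X,Y,Z=P[...,0],P[...,1],P[...,2]
    G=(abs(X-.53)<.13)&(Y>-.03)&(Y<.36)
    print(n,'griptop',rect(d,G&(V<70)&(Y>.2)&(Z>.08)&(Z<.1),.092))
    print('heeltop',rect(d,G&(Z>.085)&(s<60)&(Y<.1),.122))
    C=(abs(X-.63)<.03)&(abs(Y+.2)<.06)&(Z>.225)&(Z<.25)&(V>90)&(s>70)&(d['pixels'][...,1]>90)
    print('cone',C.sum(),rect(d,C,.2385) if C.any() else'')
cv2.imwrite('pics/c9.png',np.hstack([cv2.resize(S['pixels'][100:200,230:340],(440,400),interpolation=2),cv2.resize(T['pixels'][130:230,200:410],(360,400))[:, :]]))
E
```

```text
25.05 [ 0.4344 -0.4187  0.3537] yaw_y 77.8 down [-0.  0. -1.] F [ 0.9 -0.2 -0.1] 1.000908762621684 [ 1.2   0.69 -1.    1.45  0.59  1.32  1.52]
top griptop (((535.2227783203125, 243.49862670898438), (24.797870635986328, 38.452247619628906), 81.53123474121094), 54, (np.float64(235.11111111111111), np.float64(191.12962962962962)))
heeltop (((506.78924560546875, 40.27389907836914), (11.909605979919434, 93.19339752197266), 81.23744201660156), 98, (np.float64(294.2755102040816), np.float64(199.9387755102041)))
cone 173 (((635.6871948242188, -197.69515991210938), (54.826881408691406, 32.67823791503906), 78.52550506591797), 173, (np.float64(369.59537572254334), np.float64(154.98843930635837)))
side griptop (((533.293701171875, 248.5281982421875), (28.4783935546875, 40.59930419921875), 81.3026123046875), 133, (np.float64(274.85714285714283), np.float64(276.5187969924812)))
heeltop (((504.1584777832031, 53.439186096191406), (33.89014434814453, 95.71234893798828), 82.21138000488281), 245, (np.float64(302.6857142857143), np.float64(217.03673469387755)))
cone 126 (((631.3701782226562, -195.7440185546875), (63.953529357910156, 37.85050582885742), 82.95402526855469), 126, (np.float64(281.37301587301585), np.float64(129.46825396825398)))
```

View pics/c9.png

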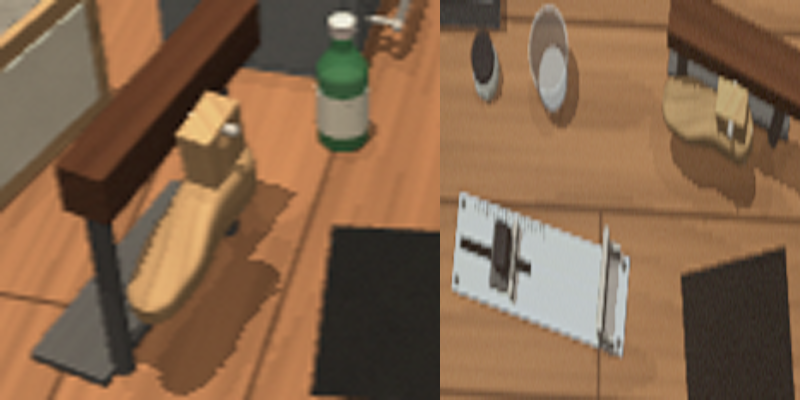

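The last hangs nearly level on the peg, whose tip shows at side crop (232,130). The cone's middle is about 19 mm from the rail. The stop stands where it was left. I'll wait out the swing, then hand in.

>>> send_rows(motion="0 0 0 0 0 0 0;0 0 0 0 0 0 0;0 0 0 0 0 0 0;0 0 0 0 0 0 0;0 0 0 0 0 0 0;0 0 0 0 0 0 0;0 0 0 0 0 0 0;0 0 0 0 0 0 0")

```text
time_s: 25.95
position: [0.4344, -0.4186, 0.3537]
ee_rot: [0.075, 0.703, -0.075, 0.703]
contact_force: [0.2, 0.1, 0.1]
grip_width: 0.999
```

>>> send_rows(motion="0 0 0 0 0 0 0;0 0 0 0 0 0 0;0 0 0 0 0 0 0;0 0 0 0 0 0 0;0 0 0 0 0 0 0;0 0 0 0 0 0 0;0 0 0 0 0 0 0;0 0 0 0 0 0 0")

```text
time_s: 26.75
position: [0.4344, -0.4187, 0.3537]
ee_rot: [0.075, 0.703, -0.075, 0.703]
contact_force: [-0.0, 0.4, -0.2]
grip_width: 0.996
```

>>> send_rows(motion="0 0 0 0 0 0 0;0 0 0 0 0 0 0;0 0 0 0 0 0 0;0 0 0 0 0 0 0;0 0 0 0 0 0 0;0 0 0 0 0 0 0;0 0 0 0 0 0 0;0 0 0 0 0 0 0")

```text
time_s: 27.55
position: [0.4344, -0.4187, 0.3537]
ee_rot: [0.075, 0.703, -0.075, 0.703]
contact_force: [-0.2, -0.7, -0.6]
grip_width: 1.0
```

```bash
python3 - <<'E'
from h import *
o=dict(np.load('/tmp/side.npz'))['pixels'].astype(int)
a=grab('side')['pixels'].astype(int);b=grab('side')['pixels'].astype(int)
f=np.s_[100:200,230:340]
print('diff vs 2.4s ago',(abs(a-o)[f].max(-1)>40).sum(),'now',(abs(a-b)[f].max(-1)>40).sum())
print(robot.job_done())
E
```

```text
diff vs 2.4s ago 5 now 0
the job is handed in; nothing more can be done
None
```

The last is hanging on the peg and the toe stop is left at its reading; I handed the job in at about 27.6 s.

- **Sizing:** I slid the stop gently until the last was home. At that point the stop moved no further, and the tool force rose to about 10 N along the slide.
- **Hanging:** I put the last down on the mat, regripped the cone front to back, pushed it onto the peg and let go.

Last checks:
- **On the peg:** the cone's middle is about 19 mm from the rail (the limit is 26 mm) and the last hangs nearly level. It showed no motion between the two last pictures.
- **Stop reading:** the top view gives about 178 mm and the travel, from the 230 mm start I measured, about 178–179 mm. Both are inside 177.5–182.5 mm, but near the low end and only good to about 2 mm. The stop against the homed last should mean 180 mm.
- **Robot:** it is clear of everything, with no contact force.
- **Bystanders:** the jar, cup and bottle look unmoved in the last pictures. I did not check the others by measurement.

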